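Find the rocking jar lid and press it home

ROBOT

A 6-joint arm with a two-finger parallel gripper is mounted at the origin on the work surface. World frame = base frame: x ahead of the robot, y to its left, z up, the work surface at z = 0. Lengths are in mm, angles in rad, forces in N, time in s.
With the tool pointing down it reaches from about 400 to 925 mm from the base axis. Payload 12.5 kg.
Tool frame: the origin (TCP) lies at the very end of the fingers, on their centre line; the grasp point (between the pads) lies 19 mm behind it (env.grasp_offset is the distance from the TCP to the grasp point, in mm); z points along the fingers, y is the direction in which the jaws open and shut (so a half turn about z gives the same grasp; the last joint's range is limited). The gripper opens to 95 mm and grips with 3 to 60 N. Pads are 20 mm wide; open, the fingers measure 119 mm over their backs; the gripper's body (75 mm by 180 mm) begins 59 mm behind the grasp point.
Start: joints at [1.225, 0.491, 1.559, -0, 1.092, -0.106], TCP at [148.425, 607.14, 191.361] pointing down, gripper open.
Joint ranges: [-3.1, 3.1], [-0.84, 2.19], [0.05, 2.79], [-1.13, 4.28], [0.06, 2.93], [-2.69, 2.69]. Speed limits (rad/s): [2.22, 2.22, 2.79, 3.14, 3.14, 3.14].

INTERFACE

Orientations are given as [roll, pitch, yaw] about the fixed x, y, z axes, in that order (R = Rz(yaw) Ry(pitch) Rx(roll)).
In Python, from cell import env gives the robot as it stands. The module is installed in compiled form; this text tells all that it offers.
- The arm moves only by the shell command python3 -m pendant 'ROWS'. ROWS is JSON, one flat list of numbers, 5 for each row, row after row: the shift along the tool's x, y, z as a fraction of full scale, then the turn about the tool's z as a fraction of full scale, then the gripper's target within -1 to 1 (shut at 1, half-way at 0, fully open at -1). In form: [x, y, z, turn, grip, x, y, z, turn, grip, ...]. A call has 1 to 10 rows; each row shifts and turns the commanded pose from where the row before left it, along the tool's axes as they then stand; what a row does not reach is not made up. Full scale, the value 1, is 0.4 m for a shift and 180 degrees for a turn. A row lasts 1/8 s, in which the tool goes at most 62.5 mm and 10.7 degrees, less where a joint would pass 70% of its speed; a pose out of reach is approached as far as the arm can. A call with a number of a shift or a turn outside -1 to 1 is refused whole. A call with a gripper value outside its range is refused whole. The fingers move at their own pace and stop on an object; the grip force is fixed at half the most. Time passes only in rows, so rows that do not move let the fingers close. It gives the time, the measured TCP pose, the force and the opening at its end, in the units of the state.
- env.state(): the state, without advancing time (a new reading comes with each control period).
- env.read_camera(name): name is "side" or "top"; returns the picture (420x560x3 uint8, red, green, blue); there is no depth.
- env.camera_model(name): a dict with "fx", "fy", "cx", "cy" (pixels), "k1" (the pictures are not rectified: a ray, as slopes to the right and down, at radius r is drawn at 1 + k1 r^2 times it, then the intrinsics apply), "view" (4x4, takes a point from world to camera coordinates). Camera axes: x right, y down, z forward; pixel columns grow to the right and rows downward; lengths in mm; the calibration is good to about 2 mm. A picture is of the moment at which its call begins. camera_model takes no time and is no camera call.
- env.job_done(): hands the job in, once; it reports no verdict.
Trained networks look in the newest picture that a camera, given by its name, has taken for a name from the list of things; names that differ only in an ending like _2 or _b are one class to them, and where a whole thing is asked for, a point or a joint stands for the part that bears it (a point fixed in the world has none). Each returns a list of dicts, best first, with "confidence" (0 to 1); they miss things now and then, are a little off and sometimes report something else, mostly with a low value. They report only what shows in the picture. A call takes as long as a camera call.
- env.masks_of(thing, camera): "region" (420x560 bool, what is visible of it).
- env.landmark_of(thing, camera): "xyz" ([x, y, z] in mm, in world coordinates, good to about 4 mm: a listed point, or the origin of a listed thing).
The state is a dict: "t": time; "joints": joint angles; "qvel": joint speeds; "tau": joint torques, N m; "eef_pos": TCP position; "tcp_rot": TCP orientation; "ft_force": force on the tool from outside, world axes, zero at the start; "moment": the same for the moment, N m; "opening": opening from 0.0 (shut) to 1.0 (fully open).
Only numpy, scipy, OpenCV 4.12 (cv2) and the standard library are available. Lean on these libraries where they do the work, as an engineer would, in place of code of your own. Each camera call takes 0.05 s, during which the arm holds its last target.

TASK

One of the four lidded jars on the kiln shelf has a lid that is not seated: press with a fingertip near the edge of the lids, one after another, until you find the one that rocks, then push that lid straight down by its knob until it is fully home and level. Do not pick up or lift any lid, and leave the small pots and other things where they are.

Things in the scene. Friction and masses are not known exactly. Their poses are not given: they have to be found in the camera images.
- lid_1: glazed teal jar lid, leftmost (+y) of four alike. Origin: centre of the underside of its plug; z up. Plug 77 mm across in the jar mouth (0 to 12 mm above the origin); flange 114 mm across (12 to 22 mm, upper face at 22); knob in the middle, 30 mm across, flat terracotta top at 45 mm. About 220 g. At rest all four lids are level and equally high; any may be the loose one
- lid_2: second jar lid from the left; same shape, size and origin as lid_1, and any of the four may be the loose one. A sound lid bears on the jar's rim all round and is rigid when pressed
- lid_3: third jar lid from the left; same shape, size and origin as lid_1, and any of the four may be the loose one. The loose lid rests only on a tight cork 30 mm across in the middle of its jar: about 2 N down on the flange 38 mm from its centre tips it by 0.1 to 0.15 rad, the finger sinking 3 to 4 mm (a hard press there also drives the cork down a little, and it tips less); it falls level again when let go
- lid_4: rightmost (-y) jar lid; same shape, size and origin as lid_1, and any of the four may be the loose one. Pressing straight down on the loose lid's knob with about 15 N drives the cork down; after 6 mm the lid is home on the jar's rim and stops hard. Once home it stays down and no longer rocks
- board: white kiln shelf under the jars, fixed, 300 x 700 x 20 mm; origin: centre of its underside; y along its length. The four fixed jars, 104 mm across, stand in a loose row along it about 160 mm apart, each on a terracotta disc 124 mm across, 8 mm thick. Lid origins are about 91 mm above the table
- cup_a: small glazed flower pot, clay-red on top, standing on the shelf beyond the jars, 60 mm across, 42 mm high, loose; to be left alone. Origin: centre of its underside
- cup_b: small glazed flower pot, clay-red on top, standing on the shelf beyond the jars, 60 mm across, 42 mm high, loose; to be left alone. Origin: centre of its underside
- cup_c: small glazed flower pot, clay-red on top, standing on the shelf beyond the jars, 60 mm across, 42 mm high, loose; to be left alone. Origin: centre of its underside
- prop: loose round kiln prop on the table to the left, 38 mm across, 60 mm high; leave alone. Origin: centre of its underside
- glaze: loose closed white jar of glaze on the table to the right, 60 mm across, 85 mm high; leave alone. Origin: centre of its underside
- testtile: loose glazed test disc lying on the shelf beyond the jars, 50 mm across, 10 mm thick; leave alone. Origin: centre of its underside
- brush: loose brush lying on the table to the right; leave alone. Origin: on its underside, axis x along it

How it is judged:
By the outcome, as a careful person would: the job done as asked, in the order asked, and still so for the second after the job is handed in, with the robot touching nothing.
It also fails if it takes over 48 s, if anything falls off the work surface, if the arm or the gripper's body presses on something with over 40 N, if the wrist force passes 120 N, or if a joint passes its speed limit or range.

## Working session

There is one attempt and no reset: what is moved stays moved. The work goes in short steps, Python scripts to look and compute and a shell command to move; the robot and the scene stay as the last step left them, time stands still between calls to the robot, and variables do not carry over. Pictures are saved under pics/ and viewed, and the job is handed in when it is done.

```bash
mkdir -p pics
python3 - <<'E'
from cell import env
import cv2, numpy as np
for c in ("top","side"):
    cv2.imwrite(f"pics/{c}0.png", env.read_camera(c)[:,:,::-1])
    for d in env.landmark_of("lid_1",c): print(c,np.round(d["xyz"],1),round(d["confidence"],2))
    m=env.camera_model(c); print({k:np.round(v,3).tolist() for k,v in m.items()})
s=env.state(); print(s)
E
```

```text
top [518.  243.9  91.3] 0.95
top [546.5  94.   91.6] 0.68
top [ 558.2 -232.1   91.6] 0.65
top [571.8 -62.7  86.9] 0.62
{'fx': 391.927, 'fy': 391.927, 'cx': 278.851, 'cy': 203.537, 'k1': 0.005, 'view': [[0.001, -1.0, 0.006, -26.297], [-0.998, -0.001, -0.057, 532.05], [0.057, -0.006, -0.998, 1106.17], [0.0, 0.0, 0.0, 1.0]]}
side [574.5 -65.4  87.6] 0.93
side [543.1  90.9  87.8] 0.91
side [ 557.3 -232.5   92.3] 0.77
side [520.5 244.6  89.5] 0.74
{'fx': 487.549, 'fy': 487.549, 'cx': 278.358, 'cy': 204.8, 'k1': 0.026, 'view': [[0.737, -0.676, -0.013, -390.037], [-0.399, -0.419, -0.816, 288.794], [0.546, 0.606, -0.579, 1198.943], [0.0, 0.0, 0.0, 1.0]]}
{'t': 0.2, 'joints': array([ 1.22543496e+00,  4.91347061e-01,  1.55918887e+00, -4.71399620e-05,
        1.09170910e+00, -1.05579504e-01]), 'qvel': array([ 0.00206586, -0.0021992 , -0.001823  ,  0.00099404,  0.00053646,
        0.00179134]), 'tau': array([ 8.72475084e-04, -6.12389088e+01, -2.58103824e+01,  6.92024943e-02,
        4.72282455e-02, -1.07475951e-04]), 'eef_pos': array([148.36258411, 606.99440542, 190.98353635]), 'tcp_rot': array([-3.14093950e+00, -2.71644448e-05,  2.90183253e+00]), 'ft_force': array([-0.42714702, -0.04288156,  0.04342294]), 'moment': array([-0.03634078,  0.03305723,  0.07093509]), 'opening': 0.9979036211264576}
```

View pics/top0.png

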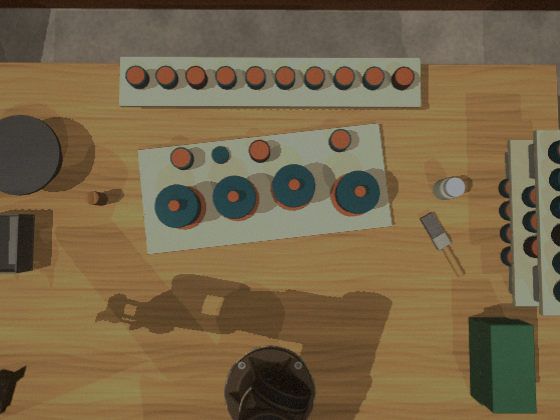

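View pics/side0.png

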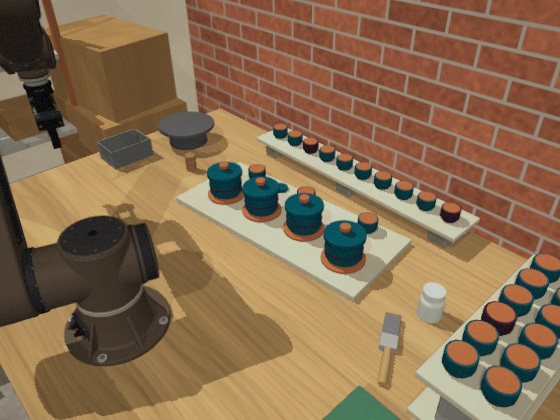

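```bash
cat > h.py <<'E'
from cell import env
import cv2, numpy as np
def proj(c,P):
    m=env.camera_model(c); V=np.array(m["view"]); p=(V@np.append(P,1))[:3]; s=p[:2]/p[2]; s=s*(1+m["k1"]*(s@s))
    return np.array([m["fx"]*s[0]+m["cx"],m["fy"]*s[1]+m["cy"]])
def toplane(c,uv,z):
    m=env.camera_model(c); V=np.array(m["view"])
    d=np.array([(uv[0]-m["cx"])/m["fx"],(uv[1]-m["cy"])/m["fy"]]); s=d.copy()
    for _ in range(5): s=d/(1+m["k1"]*(s@s))
    R=V[:3,:3]; o=-R.T@V[:3,3]; r=R.T@np.array([s[0],s[1],1]); return o+r*(z-o[2])/r[2]
E
python3 - <<'E'
from h import *
L=[(519,244),(545,92.5),(573,-64),(558,-232)]
for c in("top","side"):
    im=cv2.imread(f"pics/{c}0.png"); b,g,r=[im[:,:,i].astype(int) for i in range(3)]
    for i,(x,y) in enumerate(L):
        u=proj(c,(x,y,136)); mk=((r>110)&(r>1.5*g)).astype(np.uint8)
        n,lab,st,ce=cv2.connectedComponentsWithStats(mk)
        k=min(range(1,n),key=lambda j:np.hypot(*(ce[j]-u))+(st[j,4]<8)*100)
        print(c,i+1,u.round(1),ce[k].round(1),st[k,4],toplane(c,ce[k],136 if c=="top" else 135).round(1))
E
```

```text
top 1 [173.3 205.8] [173.3 205.2] 92 [520.7 243.8 136. ]
top 2 [232.9 195.7] [232.6 196. ] 92 [544.3  93.2 136. ]
top 3 [294.1 184.9] [293.6 184.3] 89 [574.6 -62.8 136. ]
top 4 [359.7 190.8] [359.7 190.8] 91 [ 558.  -231.9  136. ]
side 1 [223.5 163.5] [223.4 165.1] 49 [513.7 237.7 135. ]
side 2 [260.9 178.9] [260.1 180.9] 55 [537.   86.8 135. ]
side 3 [304.1 196.5] [304.  198.2] 66 [567.7 -68.7 135. ]
side 4 [345.3 224.8] [344.9 227. ] 86 [ 551.3 -236.8  135. ]
```

```bash
python3 -m pendant '[0,0,0,-0.0382,1, 0,0,0,-0.0382,1, -0.09,-0.1,0,0,1, -0.09,-0.1,0,0,1, -0.09,-0.1,0,0,1, -0.09,-0.1,0,0,1, -0.09,-0.1,0,0,1, -0.09,-0.1,0,0,1, -0.09,-0.1,0,0,1, -0.09,-0.1,0,0,1]'
```

```text
t: 1.45
eef_pos: [437.5, 285.7, 191.4]
tcp_rot: [3.141, 0.0, -3.141]
ft_force: [0.6, 0.3, 0.5]
opening: 0.023
```

```bash
python3 -m pendant '[-0.0575,-0.054,0,0,1, -0.0575,-0.054,0.05,0,1, 0,0,0.08,0,1, 0,0,0.03,0,1, 0,0,0,0,1, 0,0,0,0,1]'
```

```text
t: 2.2
eef_pos: [482.8, 244.5, 128.3]
tcp_rot: [3.141, 0.001, -3.141]
ft_force: [0.9, 0.1, 0.6]
opening: 0.001
```

```bash
python3 -m pendant '[0,0,0.0125,0,1, 0,0,0.0125,0,1, 0,0,0,0,1, 0,0,0,0,1]'; python3 -m pendant '[0,0,0.0025,0,1, 0,0,0.0025,0,1,0,0,0,0,1]';  python3 -m pendant '[0,0,0.0025,0,1,0,0,0,0,1]';  python3 -m pendant '[0,0,0.0025,0,1,0,0,0,0,1]'
```

```text
t: 2.7
eef_pos: [482.5, 244.0, 117.4]
tcp_rot: [3.141, -0.0, -3.141]
ft_force: [-0.0, 0.4, -0.2]
opening: 0.005
t: 3.08
eef_pos: [482.5, 244.0, 115.3]
tcp_rot: [3.142, -0.0, -3.141]
ft_force: [-0.1, -0.3, 0.7]
opening: 0.009
t: 3.32
eef_pos: [482.5, 244.0, 114.3]
tcp_rot: [3.142, -0.0, -3.141]
ft_force: [0.6, -0.1, -0.1]
opening: 0.007
t: 3.58
eef_pos: [482.5, 244.0, 113.3]
tcp_rot: [3.142, -0.0, -3.141]
ft_force: [-0.1, -0.3, 0.1]
opening: 0.007
```

```bash
for i in 1; do python3 -m pendant '[0,0,0.0025,0,1,0,0,0,0,1]'; done;  python3 -m pendant '[0,0,0.0025,0,1,0,0,0,0,1]'
```

```text
t: 3.82
eef_pos: [482.5, 244.0, 112.3]
tcp_rot: [3.142, -0.0, -3.141]
ft_force: [0.0, 0.0, 0.3]
opening: 0.006
t: 4.08
eef_pos: [482.5, 244.0, 111.3]
tcp_rot: [3.142, -0.0, -3.141]
ft_force: [-0.8, -0.0, 0.0]
opening: 0.001
```

```bash
python3 -m pendant '[0,0,0.0025,0,1,0,0,0,0,1]';  python3 -m pendant '[0,0,0.0025,0,1,0,0,0,0,1]'
```

```text
t: 4.32
eef_pos: [482.5, 244.0, 110.3]
tcp_rot: [3.142, -0.0, -3.141]
ft_force: [-0.1, -0.4, 0.0]
opening: 0.007
t: 4.58
eef_pos: [482.5, 244.0, 109.3]
tcp_rot: [3.142, -0.0, -3.141]
ft_force: [-0.8, -0.1, -0.7]
opening: 0.004
```

Run:
```python
from h import *
for c in("top","side"):
    im=env.read_camera(c); u=proj(c,env.state()["eef_pos"]).round().astype(int); print(c,u)
    x,y=max(u[0]-50,0),max(u[1]-50,0); cv2.imwrite(f"pics/{c}1.png",cv2.resize(im[y:y+100,x:x+100,::-1],None,fx=5,fy=5,interpolation=cv2.INTER_CUBIC))
a=[cv2.imread(f"pics/{c}1.png") for c in("top","side")]; cv2.imwrite("pics/b1.png",cv2.resize(np.hstack(a),(800,400)))
```

```text
top [176 220]
side [215 175]
```

View pics/b1.png

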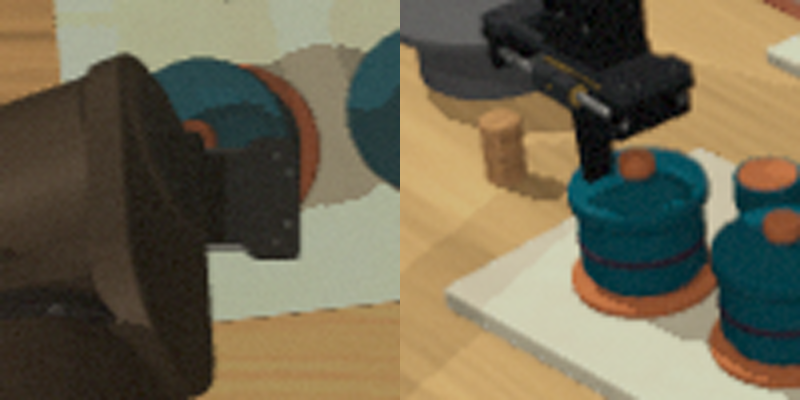

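The side view shows the shut fingers just at lid_1's near-left flange (about 215,175 in the full picture), clear of the knob. There is no force yet, so I'll continue down.

```bash
python3 -m pendant '[0,0,0.0025,0,1,0,0,0,0,1]';  python3 -m pendant '[0,0,0.0025,0,1,0,0,0,0,1]'
```

```text
t: 4.92
eef_pos: [482.5, 244.0, 108.3]
tcp_rot: [3.142, -0.0, -3.141]
ft_force: [0.0, -0.8, -0.5]
opening: 0.002
t: 5.18
eef_pos: [482.5, 244.0, 107.3]
tcp_rot: [3.142, -0.0, -3.141]
ft_force: [-0.7, -0.1, 0.0]
opening: 0.001
```

Run:
```python
from h import *
im=env.read_camera("side")[:,:,::-1].copy(); cv2.imwrite("pics/side2.png",im)
a=cv2.imread("pics/side0.png")
f=lambda q:cv2.resize(q[140:210,190:250],(400,467),interpolation=cv2.INTER_CUBIC)
cv2.imwrite("pics/cmp2.png",np.hstack([f(a),f(im)]))
print(env.state())
```

```text
{'t': 5.225, 'joints': array([ 3.45991205e-01,  4.77463959e-01,  1.85715966e+00,  8.03755139e-05,
        8.07012471e-01, -1.22505256e+00]), 'qvel': array([ 0.00045792, -0.00086734, -0.00202865, -0.00075958, -0.00039839,
       -0.0002223 ]), 'tau': array([-9.97914358e-04, -5.44086313e+01, -1.99196452e+01, -4.10308523e-03,
        8.32398003e-02,  4.69078702e-05]), 'eef_pos': array([482.49189463, 244.00401165, 107.29676588]), 'tcp_rot': array([ 3.14155276e+00, -6.05349026e-05, -3.14140080e+00]), 'ft_force': array([-0.11281713, -1.0358812 , -0.0241367 ]), 'moment': array([-0.01007348,  0.04514642, -0.02275425]), 'opening': 0.005946056940830958}
```

View pics/cmp2.png

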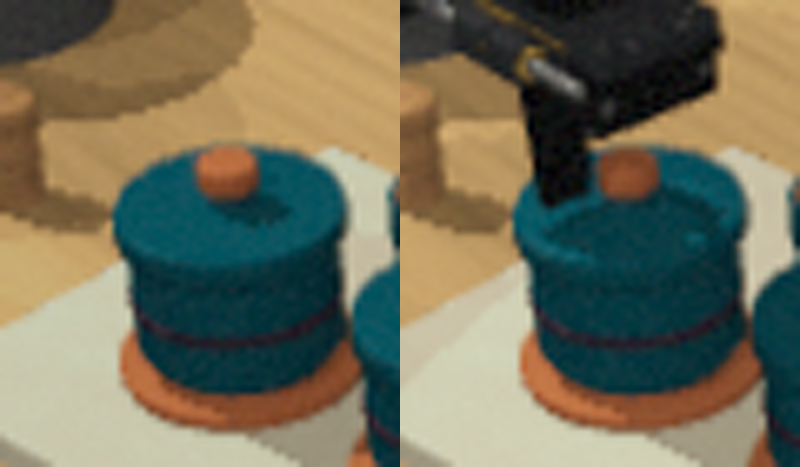

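```bash
python3 -m pendant '[0,0,0.0025,0,1,0,0,0,0,1]';  python3 -m pendant '[0,0,0.0025,0,1,0,0,0,0,1]'
```

```text
t: 5.48
eef_pos: [482.5, 244.0, 106.3]
tcp_rot: [3.142, -0.0, -3.141]
ft_force: [-0.2, -0.3, -0.5]
opening: 0.006
t: 5.72
eef_pos: [482.5, 244.0, 105.3]
tcp_rot: [3.142, -0.0, -3.141]
ft_force: [1.1, -0.1, -0.6]
opening: 0.007
```

```bash
python3 -m pendant '[0,0,0.0025,0,1,0,0,0,0,1]'
```

```text
t: 5.98
eef_pos: [482.5, 244.0, 104.2]
tcp_rot: [3.142, -0.0, -3.141]
ft_force: [-0.9, 0.3, 0.1]
opening: 0.005
```

```bash
python3 -m pendant '[0,0,0.0025,0,1,0,0,0,0,1]'; python3 -m pendant '[0,0,0.0025,0,1,0,0,0,0,1]'
```

```text
t: 6.22
eef_pos: [482.5, 244.0, 103.3]
tcp_rot: [3.142, -0.0, -3.141]
ft_force: [-0.2, -0.6, 0.1]
opening: 0.002
t: 6.48
eef_pos: [482.5, 244.0, 102.3]
tcp_rot: [3.142, -0.0, -3.141]
ft_force: [0.5, -0.4, -0.3]
opening: 0.005
```

Run:
```python
from h import *
im=env.read_camera("side")[:,:,::-1].copy()
e=env.state()["eef_pos"]; print(e, proj("side",e))
for dz in (0,10):
  for dx,dy in((-10,-12),(10,-12),(10,12),(-10,12)):
    u=proj("side",e+[dx,dy,dz]); print(u.round(1))
f=cv2.resize(im[140:210,190:250],(600,700),interpolation=cv2.INTER_CUBIC)[:600]
for dx,dy in((-10,-12),(10,-12),(10,12),(-10,12)):
    u=proj("side",e+[dx,dy,0]); cv2.circle(f,tuple(int(v) for v in (u-[190,140])*10),4,(0,0,255),-1)
for t in np.linspace(0,6.28,60):
    for z,col in((113,(0,255,255)),):
        u=proj("side",[520.5+57*np.cos(t),244+57*np.sin(t),z]); cv2.circle(f,tuple(int(v) for v in (u-[190,140])*10),2,col,-1)
cv2.imwrite("pics/ov3.png",f)
```

```text
[482.49727421 244.02147514 102.30148405] [215.19641142 176.69528592]
[214.9 179.3]
[220. 177.]
[215.5 174.1]
[210.4 176.4]
[214.6 176.6]
[219.7 174.3]
[215.2 171.4]
[210.1 173.7]
```

View pics/ov3.png

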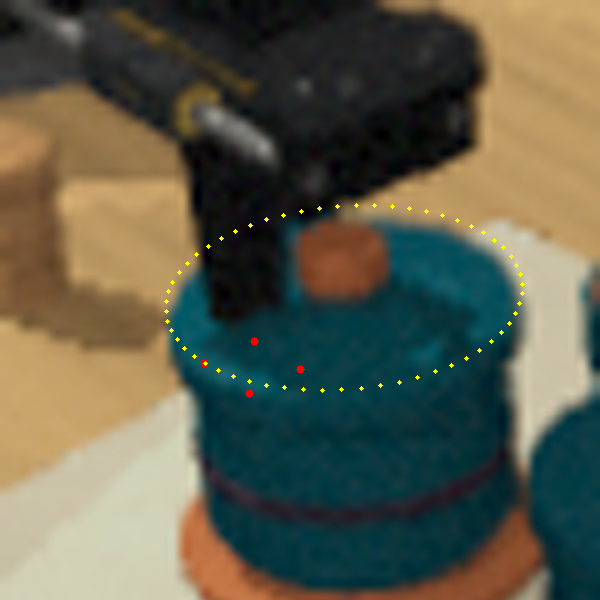

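```bash
python3 -m pendant '[0,0,0.0025,0,1,0,0,0.0025,0,1,0,0,0,0,1]'; python3 -m pendant '[0,0,0.0025,0,1,0,0,0.0025,0,1,0,0,0,0,1]'
```

```text
t: 6.9
eef_pos: [482.5, 244.0, 100.2]
tcp_rot: [3.142, -0.0, -3.141]
ft_force: [0.1, 0.1, 0.3]
opening: 0.004
t: 7.28
eef_pos: [482.5, 244.0, 98.2]
tcp_rot: [3.142, -0.0, -3.141]
ft_force: [-0.2, 1.1, 0.7]
opening: 0.005
```

```bash
python3 -m pendant '[0,0,0.0025,0,1,0,0,0,0,1]'; python3 -m pendant '[0,0,0.0025,0,1,0,0,0,0,1]'
```

```text
t: 7.52
eef_pos: [482.4, 244.0, 97.3]
tcp_rot: [3.142, -0.0, -3.141]
ft_force: [0.3, 0.2, 0.8]
opening: 0.006
t: 7.78
eef_pos: [482.5, 244.0, 96.3]
tcp_rot: [3.142, -0.0, -3.141]
ft_force: [-0.5, 0.3, 0.2]
opening: 0.007
```

```bash
cat > ov.py <<'E'
from h import *
import sys
cx,cy=float(sys.argv[1]),float(sys.argv[2])
im=env.read_camera("side")[:,:,::-1].copy()
e=env.state()["eef_pos"]; o=proj("side",[cx,cy,113]).astype(int)-30
f=cv2.resize(im[o[1]:o[1]+60,o[0]:o[0]+60],(600,600),interpolation=cv2.INTER_CUBIC)
for dx,dy in((-10,-12),(10,-12),(10,12),(-10,12)):
    u=proj("side",e+[dx,dy,0]); cv2.circle(f,tuple(int(v) for v in (u-o)*10),4,(0,0,255),-1)
for t in np.linspace(0,6.28,60):
    u=proj("side",[cx+57*np.cos(t),cy+57*np.sin(t),111]); cv2.circle(f,tuple(int(v) for v in (u-o)*10),2,(0,255,255),-1)
cv2.imwrite("pics/"+sys.argv[3],f)
E
python3 ov.py 520.5 244 ov4.png
```

```text
(no output)
```

View pics/ov4.png

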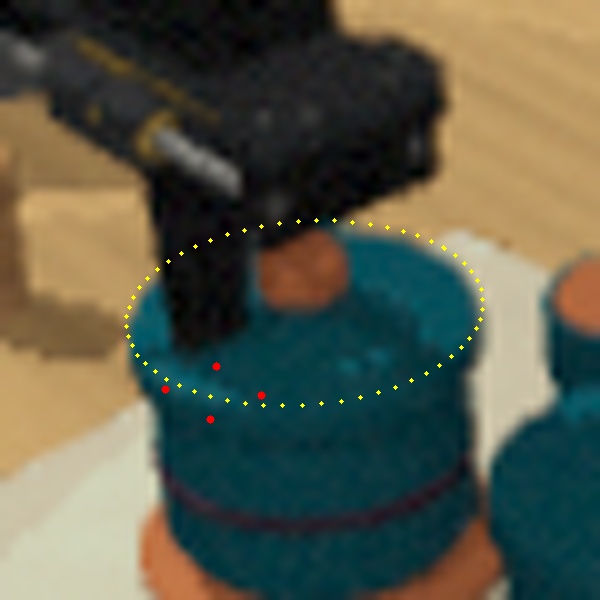

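```bash
python3 -m pendant '[0,0,0.0025,0,1,0,0,0,0,1]'; python3 -m pendant '[0,0,0.0025,0,1,0,0,0,0,1]'
```

```text
t: 8.07
eef_pos: [482.5, 244.0, 95.3]
tcp_rot: [3.142, -0.0, -3.141]
ft_force: [0.8, -0.1, -0.6]
opening: 0.001
t: 8.32
eef_pos: [482.5, 244.0, 94.3]
tcp_rot: [3.142, -0.0, -3.141]
ft_force: [0.2, 0.3, -1.2]
opening: 0.003
```

```bash
python3 -m pendant '[0,0,0.0025,0,1,0,0,0,0,1]'; python3 -m pendant '[0,0,0.0025,0,1,0,0,0,0,1]'
```

```text
t: 8.57
eef_pos: [482.5, 244.0, 93.3]
tcp_rot: [3.142, -0.0, -3.141]
ft_force: [0.3, 0.4, -0.1]
opening: 0.005
t: 8.82
eef_pos: [482.5, 244.0, 92.3]
tcp_rot: [3.142, -0.0, -3.141]
ft_force: [0.3, -0.5, 0.1]
opening: 0.002
```

```bash
python3 -m pendant '[0,0,0.0025,0,1,0,0,0,0,1]'; python3 -m pendant '[0,0,0.0025,0,1,0,0,0,0,1]'
```

```text
t: 9.07
eef_pos: [482.4, 244.0, 91.2]
tcp_rot: [3.142, -0.0, -3.141]
ft_force: [-0.4, -0.4, -0.4]
opening: 0.004
t: 9.32
eef_pos: [482.5, 244.0, 90.2]
tcp_rot: [3.142, -0.0, -3.141]
ft_force: [0.0, 0.4, 0.6]
opening: 0.005
```

```bash
python3 -m pendant '[0,0,0.0025,0,1,0,0,0,0,1]'; python3 ov.py 520.5 244 ov5.png
```

```text
t: 9.57
eef_pos: [482.2, 244.0, 89.5]
tcp_rot: [3.142, -0.001, -3.141]
ft_force: [-3.7, 0.4, 5.2]
opening: 0.005
```

View pics/ov5.png

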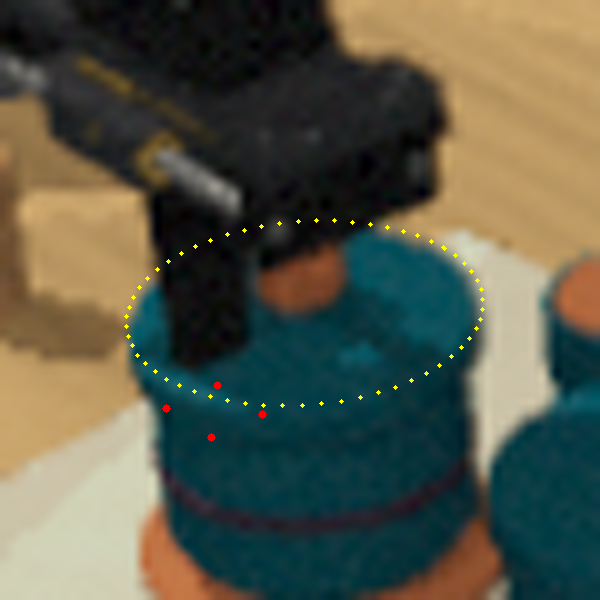

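```bash
python3 -m pendant '[0,0,0,0,1,0,0,0,0,1]'; python3 -m pendant '[0,0,0.001,0,1,0,0,0,0,1]'
```

```text
t: 9.88
eef_pos: [482.2, 244.0, 89.6]
tcp_rot: [3.142, -0.0, -3.141]
ft_force: [-1.9, -0.5, 5.2]
opening: 0.003
t: 10.12
eef_pos: [481.9, 244.0, 89.2]
tcp_rot: [3.142, -0.001, -3.141]
ft_force: [-4.9, 0.6, 7.7]
opening: 0.004
```

Run:
```python
from h import *
s=env.state(); print(s["ft_force"],s["moment"])
im=env.read_camera("side")[:,:,::-1]; cv2.imwrite("pics/s6.png",cv2.resize(im[110:200,170:270],(800,600),interpolation=cv2.INTER_CUBIC))
s=env.state(); print(s["ft_force"],s["moment"])
```

```text
[-4.91785056  0.58902803  7.72886462] [0.03491213 0.85807849 0.00881361]
[-4.51654818  0.89815506  7.85995687] [ 0.00304811  0.79613216 -0.03543416]
```

View pics/s6.png

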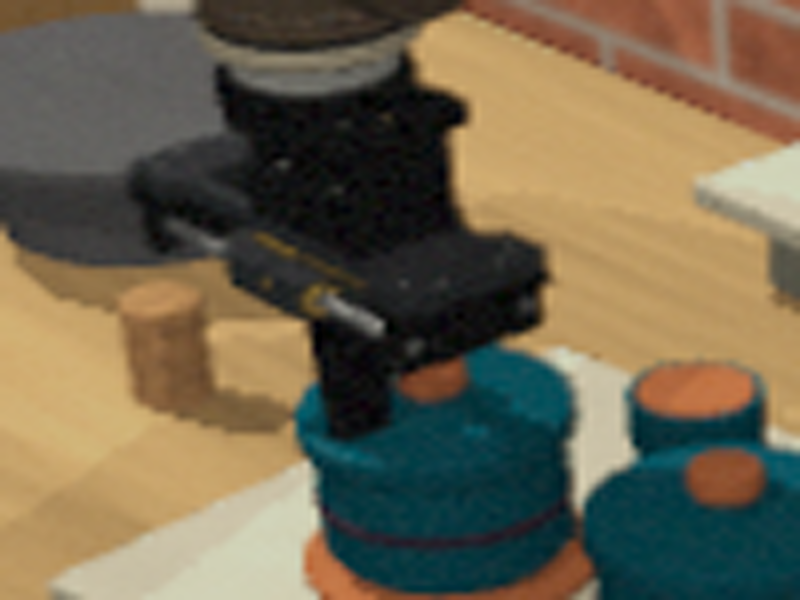

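The moment (about 0.175 m × Fx) puts this contact at the fingertip. It was rigid: over 5 N within about 0.5 mm, so lid_1 is sound. With the fingers shut, the tip touches the flange at a reported z of about 90. On to lid_2.

```bash
python3 -m pendant '[0,0,-0.03,0,1, -0.015,-0.095,0,0,1, -0.015,-0.095,0,0,1, -0.015,-0.095,0,0,1, -0.015,-0.095,0,0,1, 0,0,0.02,0,1, 0,0,0,0,1]'; python3 -m pendant '[0,0,0.0025,0,1,0,0,0,0,1]'
```

```text
t: 11.05
eef_pos: [506.4, 92.2, 92.7]
tcp_rot: [3.141, -0.001, 3.141]
ft_force: [-0.5, -0.2, 0.0]
opening: 0.005
t: 11.3
eef_pos: [506.5, 92.8, 92.0]
tcp_rot: [3.141, 0.0, -3.14]
ft_force: [0.2, -0.0, -0.9]
opening: 0.003
```

```bash
python3 -m pendant '[0,0,0.0025,0,1,0,0,0,0,1]';python3 -m pendant '[0,0,0.0025,0,1,0,0,0,0,1]'
```

```text
t: 11.55
eef_pos: [506.5, 92.2, 90.9]
tcp_rot: [3.142, -0.0, -3.141]
ft_force: [-0.2, 0.5, -0.7]
opening: 0.008
t: 11.8
eef_pos: [506.6, 92.1, 90.0]
tcp_rot: [3.141, 0.0, -3.141]
ft_force: [0.7, 0.5, 2.0]
opening: 0.004
```

Contact near 90.2; continuing in small steps.

```bash
python3 -m pendant '[0,0,0.0015,0,1,0,0,0,0,1]';python3 -m pendant '[0,0,0.0015,0,1,0,0,0,0,1]'
```

```text
t: 12.05
eef_pos: [506.6, 92.1, 90.0]
tcp_rot: [3.141, 0.001, -3.141]
ft_force: [-2.9, 0.6, 9.9]
opening: 0.007
t: 12.3
eef_pos: [506.6, 92.1, 89.9]
tcp_rot: [3.141, 0.001, -3.141]
ft_force: [-5.0, 0.9, 17.8]
opening: 0.001
```

```bash
python3 -m pendant '[0,0,-0.03,0,1, -0.019,-0.098,0,0,1, -0.019,-0.098,0,0,1, -0.019,-0.098,0,0,1, -0.018,-0.096,0,0,1, 0,0,0.02,0,1, 0,0,0,0,1]'; python3 -m pendant '[0,0,0.0025,0,1,0,0,0,0,1]'
```

```text
t: 13.18
eef_pos: [536.0, -63.5, 92.2]
tcp_rot: [3.141, -0.001, 3.141]
ft_force: [0.3, -0.1, 0.4]
opening: 0.005
t: 13.42
eef_pos: [536.5, -63.1, 91.9]
tcp_rot: [3.141, 0.0, -3.14]
ft_force: [1.0, 0.3, 0.1]
opening: 0.003
```

```bash
python3 -m pendant '[0,0,0.0025,0,1,0,0,0,0,1]'
```

```text
t: 13.68
eef_pos: [536.6, -63.7, 90.7]
tcp_rot: [3.142, -0.0, -3.141]
ft_force: [-0.2, -1.6, 0.7]
opening: 0.003
```

```bash
python3 -m pendant '[0,0,0.002,0,1,0,0,0,0,1]';python3 -m pendant '[0,0,0.0015,0,1,0,0,0,0,1]'
```

```text
t: 13.92
eef_pos: [536.6, -63.9, 90.0]
tcp_rot: [3.141, 0.0, -3.141]
ft_force: [-0.1, 0.7, 2.1]
opening: 0.005
t: 14.18
eef_pos: [536.6, -63.9, 90.0]
tcp_rot: [3.142, 0.001, -3.141]
ft_force: [-2.5, 1.6, 9.5]
opening: 0.004
```

```bash
python3 -m pendant '[0,0,-0.03,0,1, 0.01,-0.105,0,0,1, 0.01,-0.105,0,0,1, 0.01,-0.105,0,0,1, 0.01,-0.105,0,0,1, 0,0,0.02,0,1, 0,0,0,0,1]'; python3 -m pendant '[0,0,0.0025,0,1,0,0,0,0,1]'
```

```text
t: 15.05
eef_pos: [520.2, -231.5, 92.9]
tcp_rot: [3.141, -0.001, 3.141]
ft_force: [0.5, -0.0, -0.6]
opening: 0.002
t: 15.3
eef_pos: [520.8, -231.1, 92.5]
tcp_rot: [3.142, 0.0, -3.14]
ft_force: [0.5, -0.3, -0.9]
opening: 0.006
```

```bash
python3 -m pendant '[0,0,0.002,0,1,0,0,0,0,1]'; python3 -m pendant '[0,0,0.002,0,1,0,0,0,0,1]'
```

```text
t: 15.55
eef_pos: [520.7, -231.8, 91.5]
tcp_rot: [3.142, 0.0, -3.141]
ft_force: [0.3, 0.5, -0.2]
opening: 0.004
t: 15.8
eef_pos: [520.6, -232.0, 90.6]
tcp_rot: [3.141, -0.0, -3.141]
ft_force: [-0.3, -0.2, 0.6]
opening: 0.009
```

```bash
python3 -m pendant '[0,0,0.0015,0,1,0,0,0,0,1]'; python3 -m pendant '[0,0,0.0015,0,1,0,0,0,0,1]'
```

```text
t: 16.05
eef_pos: [520.6, -232.0, 90.1]
tcp_rot: [3.141, 0.0, -3.141]
ft_force: [0.2, -0.2, 0.5]
opening: 0.004
t: 16.3
eef_pos: [520.6, -232.0, 90.0]
tcp_rot: [-3.141, 0.0, -3.141]
ft_force: [-0.9, 0.2, 5.3]
opening: 0.005
```

```bash
python3 -m pendant '[0,0,0.0015,0,1,0,0,0,0,1]'
```

```text
t: 16.55
eef_pos: [520.7, -232.0, 90.0]
tcp_rot: [-3.141, 0.001, -3.141]
ft_force: [-3.4, 1.4, 12.7]
opening: 0.001
```

```bash
python3 -m pendant '[0,0,-0.03,0,1, 0.012,0.132,0,0,1, 0.012,0.132,0,0,1, 0.012,0.132,0,0,1, 0.012,0.132,0,0,1, 0.012,0.132,0,0,1,0.012,0.132,0,0,1,0.012,0.132,0,0,1,0.012,0.132,0,0,1,0.009,0.134,0,0,1]'; python3 -m pendant '[0,0,0.02,0,1,0,0,0,0,1,0,0,0,0,1]'
```

```text
t: 17.8
eef_pos: [478.4, 245.9, 101.5]
tcp_rot: [3.141, 0.001, -3.141]
ft_force: [1.0, -0.2, -0.5]
opening: 0.007
t: 18.18
eef_pos: [478.8, 243.0, 93.2]
tcp_rot: [-3.142, -0.0, 3.14]
ft_force: [0.5, -0.1, -0.5]
opening: 0.01
```

```bash
python3 -m pendant '[0,0,0.0025,0,1,0,0,0,0,1]';python3 -m pendant '[0,0,0.0015,0,1,0,0,0,0,1]'
```

```text
t: 18.42
eef_pos: [478.8, 243.4, 92.1]
tcp_rot: [3.141, 0.0, 3.141]
ft_force: [0.1, 0.3, -0.9]
opening: 0.006
t: 18.68
eef_pos: [478.5, 243.9, 91.3]
tcp_rot: [3.142, -0.0, -3.141]
ft_force: [-1.1, 0.1, -0.1]
opening: 0.004
```

```bash
python3 -m pendant '[0,0,0.0025,0,1,0,0,0,0,1]';python3 -m pendant '[0,0,0.0015,0,1,0,0,0,0,1]'
```

```text
t: 18.92
eef_pos: [478.5, 244.0, 90.3]
tcp_rot: [3.142, -0.0, -3.141]
ft_force: [-0.8, 0.3, -0.1]
opening: 0.007
t: 19.18
eef_pos: [478.4, 244.1, 89.8]
tcp_rot: [3.141, -0.0, -3.141]
ft_force: [-1.4, 0.9, 2.4]
opening: 0.005
```

```bash
python3 -m pendant '[0,0,0.0015,0,1,0,0,0,0,1]'
```

```text
t: 19.42
eef_pos: [478.0, 244.0, 89.2]
tcp_rot: [-3.142, -0.001, -3.141]
ft_force: [-4.5, -0.3, 5.3]
opening: -0.0
```

Lid_1 does yield: it sinks and drags the finger toward -x, as a lid tipping over the cork would. I'll follow that arc to confirm.

```bash
python3 -m pendant '[0.004,0,0.001,0,1,0,0,0,0,1]';python3 -m pendant '[0.0025,0,0.0025,0,1,0,0,0,0,1]'
```

```text
t: 19.68
eef_pos: [477.0, 244.1, 88.7]
tcp_rot: [3.141, 0.0, -3.141]
ft_force: [-0.1, -1.1, 1.2]
opening: 0.006
t: 19.92
eef_pos: [475.8, 244.0, 87.6]
tcp_rot: [3.142, -0.0, -3.141]
ft_force: [0.1, -0.3, 1.6]
opening: 0.004
```

```bash
python3 -m pendant '[0.002,0,0.0025,0,1,0,0,0,0,1]'; python3 ov.py 520.5 244 ov7.png
```

```text
t: 20.18
eef_pos: [475.3, 244.1, 86.9]
tcp_rot: [3.141, 0.001, -3.141]
ft_force: [0.4, -0.6, 3.0]
opening: 0.006
```

View pics/ov7.png

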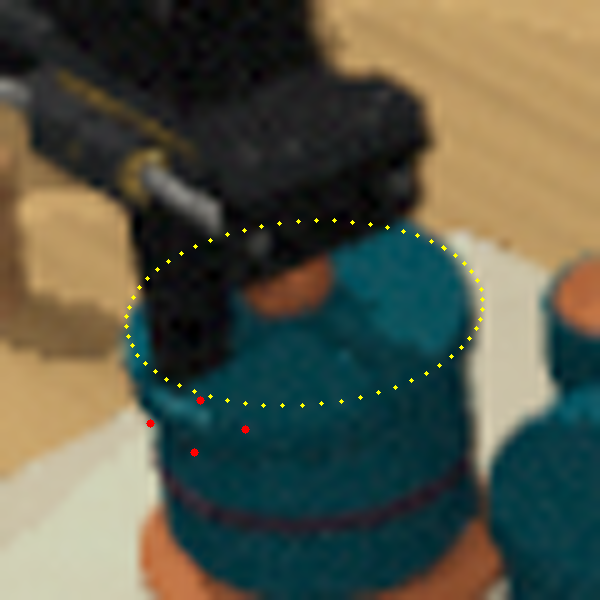

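Confirmed: lid_1 is visibly tipped (knob shifted left, far rim raised), with the finger 3.3 mm down at 2–3 N. Now I'll let it go gently and move above its knob.

```bash
python3 -m pendant '[-0.0035,0,-0.0045,0,1, -0.0035,0,-0.0045,0,1, 0,0,-0.01,0,1, 0,0,-0.08,0,1, 0,0,0,0,1]'; python3 -m pendant '[-0.06,0,0,0,1, -0.046,0,0,0,1, 0,0,0,0,1, 0,0,0,0,1]'; python3 ov.py 520.5 244 ov8.png
```

```text
t: 20.85
eef_pos: [478.7, 244.3, 128.1]
tcp_rot: [3.14, 0.003, -3.141]
ft_force: [0.5, 0.7, -0.2]
opening: 0.006
t: 21.35
eef_pos: [519.3, 243.9, 125.8]
tcp_rot: [-3.141, -0.001, -3.141]
ft_force: [-0.1, 0.3, -0.7]
opening: 0.007
```

View pics/ov8.png

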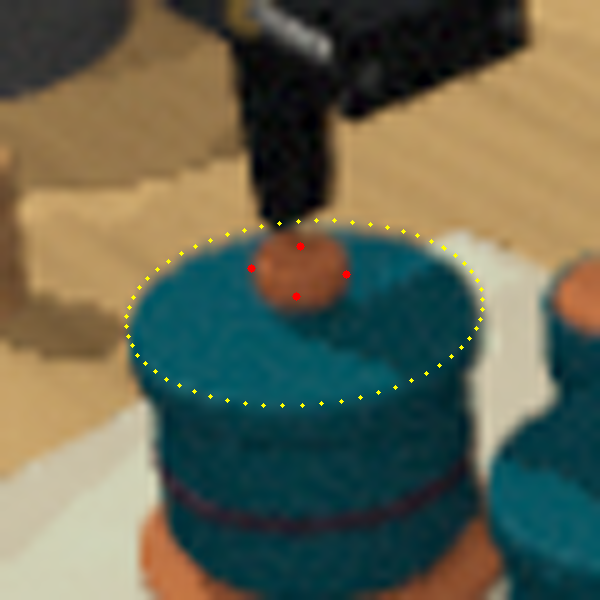

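The lid is level again and the fingertip is centred above the knob. Pressing down.

```bash
python3 -m pendant '[-0.0025,0,0.0125,0,1, 0,0,0.0125,0,1, 0,0,0,0,1]'; python3 -m pendant '[0,0,0.0025,0,1, 0,0,0.0025,0,1, 0,0,0,0,1]'
```

```text
t: 21.78
eef_pos: [520.9, 244.0, 115.8]
tcp_rot: [-3.141, -0.001, -3.141]
ft_force: [-0.2, -0.4, 0.1]
opening: 0.001
t: 22.15
eef_pos: [521.3, 244.0, 114.3]
tcp_rot: [3.142, 0.0, -3.141]
ft_force: [0.7, 0.5, -0.2]
opening: 0.006
```

```bash
python3 -m pendant '[0,0,0.0025,0,1, 0,0,0,0,1]'; python3 -m pendant '[0,0,0.0025,0,1, 0,0,0,0,1]'
```

```text
t: 22.4
eef_pos: [521.3, 244.0, 113.3]
tcp_rot: [3.142, 0.0, -3.141]
ft_force: [0.6, 0.0, 0.7]
opening: 0.003
t: 22.65
eef_pos: [521.4, 244.1, 112.9]
tcp_rot: [3.141, 0.001, -3.141]
ft_force: [-1.2, -1.1, 4.9]
opening: 0.008
```

```bash
python3 -m pendant '[0,0,0.0025,0,1, 0,0,0,0,1]'; python3 -m pendant '[0,0,0.0025,0,1, 0,0,0,0,1]'
```

```text
t: 22.9
eef_pos: [521.5, 244.1, 112.2]
tcp_rot: [3.141, 0.001, -3.141]
ft_force: [-1.3, -0.4, 7.9]
opening: 0.005
t: 23.15
eef_pos: [521.5, 244.1, 111.2]
tcp_rot: [3.141, 0.001, -3.141]
ft_force: [-2.1, -1.3, 9.0]
opening: 0.004
```

```bash
python3 -m pendant '[0,0,0.0025,0,1, 0,0,0.0025,0,1, 0,0,0,0,1]'; python3 -m pendant '[0,0,0.0025,0,1, 0,0,0,0,1]'
```

```text
t: 23.52
eef_pos: [521.5, 244.1, 109.2]
tcp_rot: [3.141, 0.001, -3.141]
ft_force: [-2.1, -0.3, 9.1]
opening: 0.008
t: 23.78
eef_pos: [521.5, 244.1, 108.2]
tcp_rot: [3.141, 0.001, -3.141]
ft_force: [-2.0, -0.9, 9.6]
opening: -0.0
```

```bash
python3 -m pendant '[0,0,0.0025,0,1, 0,0,0,0,1]'; python3 -m pendant '[0,0,0.0025,0,1, 0,0,0,0,1]'
```

```text
t: 24.02
eef_pos: [521.5, 244.1, 107.2]
tcp_rot: [3.141, 0.001, -3.141]
ft_force: [-1.5, -1.4, 8.8]
opening: 0.005
t: 24.28
eef_pos: [521.5, 244.1, 107.0]
tcp_rot: [3.141, 0.001, -3.141]
ft_force: [-5.3, -2.9, 17.2]
opening: 0.004
```

```bash
python3 -m pendant '[0,0,0.002,0,1, 0,0,0,0,1]'; python3 -m pendant '[0,0,0.001,0,1, 0,0,0,0,1]'
```

```text
t: 24.52
eef_pos: [521.5, 244.1, 106.9]
tcp_rot: [3.141, 0.002, -3.141]
ft_force: [-7.5, -3.9, 25.0]
opening: 0.004
t: 24.78
eef_pos: [521.5, 244.1, 106.9]
tcp_rot: [3.141, 0.002, -3.141]
ft_force: [-8.7, -3.5, 29.3]
opening: 0.006
```

Hard stop after 6 mm (29 N, no further motion). Next: release, then recheck the flange for rocking.

```bash
python3 -m pendant '[0,0,-0.005,0,1, 0,0,-0.01,0,1, 0,0,-0.05,0,1, 0.05,0,0,0,1, 0.0475,0,0,0,1, 0,0,0.05,0,1, 0,0,0.04,0,1, 0,0,0,0,1]'
```

```text
t: 25.78
eef_pos: [481.9, 243.8, 92.9]
tcp_rot: [-3.141, -0.002, -3.142]
ft_force: [1.0, 0.2, -0.4]
opening: -0.001
```

Expected contact is now near 84.

```bash
python3 -m pendant '[0,0,0.0125,0,1, 0,0,0,0,1,0,0,0,0,1]'; python3 -m pendant '[0,0,0.005,0,1, 0,0,0,0,1]'
```

```text
t: 26.15
eef_pos: [482.5, 244.1, 89.4]
tcp_rot: [3.141, 0.0, -3.141]
ft_force: [0.3, -0.0, -0.0]
opening: 0.003
t: 26.4
eef_pos: [482.2, 244.0, 87.1]
tcp_rot: [3.142, -0.0, -3.141]
ft_force: [1.0, -0.3, -0.5]
opening: 0.003
```

```bash
python3 -m pendant '[0,0,0.002,0,1, 0,0,0,0,1]'; python3 -m pendant '[0,0,0.0015,0,1, 0,0,0,0,1]'
```

```text
t: 26.65
eef_pos: [482.3, 244.0, 86.3]
tcp_rot: [3.142, -0.0, -3.141]
ft_force: [-0.6, 0.3, 0.6]
opening: 0.003
t: 26.9
eef_pos: [482.3, 244.0, 85.7]
tcp_rot: [3.142, -0.0, -3.141]
ft_force: [-0.2, -0.3, -0.1]
opening: 0.004
```

```bash
python3 -m pendant '[0,0,0.0025,0,1, 0,0,0,0,1]'; python3 -m pendant '[0,0,0.0018,0,1, 0,0,0,0,1]'
```

```text
t: 27.15
eef_pos: [482.3, 244.0, 84.6]
tcp_rot: [3.142, -0.0, -3.141]
ft_force: [1.2, 0.1, 0.5]
opening: 0.005
t: 27.4
eef_pos: [482.3, 244.0, 84.0]
tcp_rot: [3.141, 0.0, -3.141]
ft_force: [-0.2, -0.3, 0.7]
opening: 0.007
```

```bash
python3 -m pendant '[0,0,0.0015,0,1, 0,0,0,0,1]'
```

```text
t: 27.65
eef_pos: [482.3, 244.0, 84.0]
tcp_rot: [3.141, 0.0, -3.141]
ft_force: [-3.6, -0.2, 7.5]
opening: 0.005
```

Rigid at 84.0, exactly 6 mm lower than before. Retracting and checking visually.

```bash
python3 -m pendant '[0,0,-0.01,0,1, 0,0,-0.1,0,1, 0,0,-0.1,0,1, 0,0,-0.1,0,1, 0.1,0.1,0,0,1, 0.1,0.1,0,0,1, 0.1,0.1,0,0,1, 0.1,0.1,0,0,1, 0,0,0,0,1, 0,0,0,0,1]'
python3 - <<'E'
from h import *
im=env.read_camera("side")[:,:,::-1]; t=env.read_camera("top")[:,:,::-1]
cv2.imwrite("pics/f.png",cv2.resize(np.hstack([im[120:300,130:430],t[100:280,110:410]]),(800,240)))
for d in env.landmark_of("lid_1","side"): print(np.round(d["xyz"],1),round(d["confidence"],2))
E
```

```text
t: 28.9
eef_pos: [322.3, 403.9, 207.4]
tcp_rot: [-3.142, 0.0, -3.141]
ft_force: [0.3, -0.5, 0.1]
opening: 0.01
[574.4 -69.4  92.3] 0.88
[547.2  95.5  91.8] 0.8
[ 557.3 -232.3   90.7] 0.76
[518.6 245.6  86.1] 0.61
```

View pics/f.png

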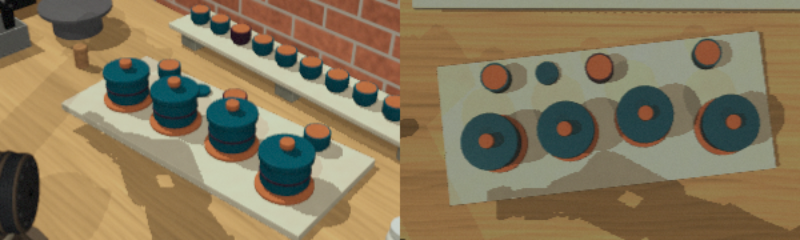

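The lids look level. lid_1 (at about 125,65 in the side half) sits lower than before. The pots, test tile and prop look unmoved, and the arm is clear.

```bash
python3 -c "from cell import env; print(env.job_done())"
```

```text
the job is handed in; nothing more can be done
None
```

The loose lid was lid_1. I pushed it home by its knob, and it no longer rocks.

- **Finding it:** I pressed all four lids near the edge with the shut fingers.
  - Lids 2, 3 and 4 were rigid, stopping hard at a reported z of 90.0 under 9.5–18 N.
  - I first called lid_1 sound. It had given only about 0.8 mm at 7.7 N, because friction with the finger was holding it back.
  - It had still given more than the other three, so I went back and pressed it again. When I let the finger follow the movement, lid_1 sank about 3.3 mm at 2–3 N and was visibly tipped in the picture. It fell level when released.
- **Seating it:** the knob went straight down 6 mm at about 9 N, then stopped hard. I held up to 29 N there with no further motion.
- **Final checks:** a second edge press on lid_1 was rigid at 84.0, exactly 6 mm lower than the sound lids. The last pictures show all four lids level and the pots, test tile and prop in place. The brush and glaze jar were outside that last crop, but the arm never went near them.
- **Disagreement:** with the fingers shut, contact came about 21 mm below the reported z I expected, so I went by touch rather than the nominal heights.

The run ended at about 29 s, under the 48 s limit, with the arm clear of everything.

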